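# Bring the full scent bottle round on the dresser carousel and hold it there

### The job

The clear scent bottle standing on the dresser is empty: put it in the wire basket and let go of it. Then turn the carousel by the crossbar on its top until the full amber bottle with the brass ball stopper stands right at the red pointer of the foot, and finish still gripping the crossbar so that the carousel is held still. Leave the book, the spectacles and the dish where they are.

Things in the scene. Friction and masses are not known exactly. Their poses are not given: they have to be found in the camera images.
- empty: The empty scent bottle, loose, standing upright: clear glass block 26 (x) by 42 (y) mm and 68 mm high, white label, with a black neck 18 mm in diameter on top, 85 mm high in all, about 130 g. Origin at the centre of its underside, z up.
- basket: Dark wire waste basket, square, open at the top, fixed to the dresser: 180 by 180 mm outside, walls 4 mm thick along its x and y axes, 70 mm high, inner floor 4 mm above the dresser. Origin at the centre of its underside. It and the empty bottle may swap places from one start to another.
- foot: Round dark wooden foot of the carousel, fixed to the dresser, 240 mm in diameter, 14 mm high; its red pointer sticks out along the foot's own -x. Origin at the centre of its underside, on the vertical axis the carousel turns about. Its yaw differs from start to start.
- pointer (a point): Outer end of the red pointer (22 mm wide) on the foot, at its top face, 160 mm from the turning axis: it marks the front.
- carousel: The turning part of the carousel: tray 230 mm in diameter, top 24 mm above the dresser, with a central post 22 mm in diameter, the crossbar and five bottles. Origin on the turning axis, at the underside of the foot; its own -x points from the axis to the amber bottle. Turns both ways for more than a full turn, with light friction (about 0.06 N m), and stays where it is left.
- amber_stopper (a point): Centre of the brass ball (26 mm) that stops the full amber square bottle, 78 mm from the turning axis, 105 mm above the dresser. It turns with the carousel. Counterclockwise from it stand a white jar, a green, a purple bottle and a blue jar on the same circle; all are held fast in the tray, tops at most 118 mm above the dresser.
- crossbar (a point): Middle of the dark wooden bar handle on top of the carousel's post, on the turning axis, 167 mm above the dresser. The bar is 70 mm long along the x axis of carousel (so it points at the amber bottle), 18 mm wide and 26 mm high: underside 154 mm, top 180 mm above the dresser. It is one piece with the carousel.
- book: Bystander: closed book with a teal cover, 110 by 170 mm, 26 mm thick, lying flat; origin at the centre of its underside.
- glasses: Bystander: brown-framed spectacles standing on their lenses' lower rims and arm ends, about 126 mm wide (y), 130 mm deep (x) and 48 mm high; origin below the bridge, arms towards +x.
- dish: Bystander: small blue trinket dish, 90 mm in diameter, 18 mm high; origin at the centre of its underside.

How it is judged:
By the outcome, as a careful person would: the job done as asked, in the order asked, and still so for the second after the job is handed in, while the arm keeps its last pose, push and grip.
It also fails if it takes over 58 s, if anything falls off the work surface, if the arm or the gripper's body presses on something with over 40 N, if the wrist force passes 120 N, or if a joint passes its speed limit or range.

### The arm

A 6-joint arm with a two-finger parallel gripper is mounted at the origin on the work surface. World frame = base frame: x ahead of the robot, y to its left, z up, the work surface at z = 0. Lengths are in mm, angles in rad, forces in N, time in s.
With the tool pointing down it reaches from about 350 to 875 mm from the base axis. Payload 4.2 kg.
Tool frame: the origin (TCP) lies between the finger pads, 19 mm behind the fingertips; this is the grasp point; z points along the fingers, y is the line along which they close (so a half turn about z gives the same grasp; the last joint's range is limited). The gripper opens to 85 mm and grips with 20 to 120 N. Pads are 22 mm wide; open, the fingers measure 114 mm over their backs; the gripper's body (76 mm by 85 mm) begins 54 mm behind the grasp point. The pads swing forward as they close: fully open they stand 13 mm farther back than shut.
Start: joints at [1.46, 0.385, 0.008, 0, -1.194, -0.259], TCP at [225.86, 582.741, 250.012] pointing down, gripper open.
Joint ranges: [-3.14, 3.14], [-1.21, 2.06], [-1.07, 1.41], [-3.16, 2.05], [-2.99, -0.16], [-3.1, 3.1]. Speed limits (rad/s): [2.79, 2.79, 3.14, 3.14, 3.14, 3.14].

### API

Orientations are given as a unit quaternion [x, y, z, w].
In Python, from bench import arm, optics, job_done gives the robot as it stands (arm), with the cameras (optics) and the job as plain functions.
- The arm moves only by the tool inch_along, called after "Emit:" as name(argument=value, ...), one argument or row to a line, values as JSON. Schema: {"type":"object","properties":{"moves":{"type":"string"},"jaw":{"type":"number"},"only":{"type":"string"},"quiet":{"type":"boolean"},"lines":{"type":"string"}},"required":["moves"],"additionalProperties":false}. moves is a string of 1 to 10 rows, parted by a bar, with the numbers parted by spaces; each row has 6 numbers: dx, dy, dz in mm, then a rotation vector rx, ry, rz in rad; each row is the pose to reach, as a shift and turn from the pose commanded when the call began, along the tool's axes at that moment; what a row does not reach only later rows make up. A row lasts 1/10 s, in which the tool goes at most 50 mm and 0.15 rad, less where a joint would pass 70% of its speed; a pose out of reach is approached as far as the arm can. jaw is the finger opening in mm, set as the call begins (left out keeps the last). The fingers move at their own pace and stop on an object; the grip force is fixed at half the most. Time passes only in rows, so rows that do not move let the fingers close. The tool returns the time, the measured TCP pose, the force, the opening and the grip force at its end. only (a regular expression) keeps the lines of the reply that match it, lines (a string "A,B") keeps lines A to B, and quiet returns only ok. Input that does not fit is refused with a message, and nothing moves.
- arm.read_state(): the state, without advancing time (a new reading comes with each control period).
- optics.get_image(name): name is "scene" or "side" or "wrist"; returns the picture (384x512x3 uint8, blue, green, red); there is no depth.
- optics.get_calibration(name): a dict with "K" (3x3 intrinsics, pixels), "rvec" (rotation vector, rad) and "tvec" (3), from world to camera coordinates, as OpenCV has them. Camera axes: x right, y down, z forward; pixel columns grow to the right and rows downward; lengths in mm; the calibration is good to about 2 mm. A picture is of the moment at which its call begins: read the wrist's pose just before it. get_calibration takes no time and is no camera call; for the wrist camera it gives the pose at the moment of the call.
- job_done(): hands the job in; it is judged then, once.
The state is a dict: "clock": time; "joints": joint angles; "joint_vel": joint speeds; "joint_efforts": joint torques, N m; "position": TCP position; "ee_rot": TCP orientation; "contact_force": force on the tool from outside, world axes, zero at the start; "wrist_torque": the same for the moment, N m; "gripper_width": finger opening in mm; "grasp_force": force on a finger pad.
Only numpy, scipy, OpenCV 4.12 (cv2) and the standard library are available. Lean on these libraries where they do the work, as an engineer would, in place of code of your own. Each camera call takes 0.05 s, during which the arm holds its last target. There are 200 camera calls.

## Working session

There is one attempt and no reset: what is moved stays moved. The work goes in short steps, Python scripts to look and compute and a tool call to move; the robot and the scene stay as the last step left them, time stands still between calls to the robot, and variables do not carry over. Pictures are saved under pics/ and viewed, at most 10 in all, crops included, and the job is handed in when it is done.

```bash
ls; mkdir -p pics; python3 - <<'E'
from bench import arm, optics, job_done
import cv2,numpy as np
s=arm.read_state();print(s)
for n in("scene","side"):
    im=optics.get_image(n);cv2.imwrite(f"pics/{n}0.png",im)
    c=optics.get_calibration(n);R=cv2.Rodrigues(np.array(c["rvec"],float))[0];print(n,-R.T@np.array(c["tvec"]).ravel(),np.array(c["K"])[0,0])
E
```

```text
bench.py
pics
{'clock': 0.0, 'joints': array([ 1.45958170e+00,  3.85557762e-01,  6.63617492e-03, -5.48854363e-04,
       -1.19398457e+00, -2.58583039e-01]), 'joint_vel': array([ 0.00126776, -0.00044317,  0.00048505,  0.0013697 , -0.00012672,
       -0.0003128 ]), 'joint_efforts': array([-5.96813225e-04, -3.92292738e+01,  1.88400936e+01,  4.18624476e+00,
       -4.60044030e-03,  5.50314994e-07]), 'position': array([225.67356741, 582.25416094, 248.91745681]), 'ee_rot': array([ 9.82935657e-01, -1.83946504e-01, -1.76715041e-04,  1.07082969e-03]), 'contact_force': array([-0.25820374,  0.05393408,  0.16271822]), 'wrist_torque': array([-0.0379123 ,  0.00457862,  0.01268087]), 'grasp_force': 0.0, 'gripper_width': 85.44521426785933}
scene [1406.70870237  465.15281215  893.8221367 ] 412.16460505421253
side [ 516.79362671 -750.33477375  732.18089051] 366.0848827180487
```

View pics/scene0.png

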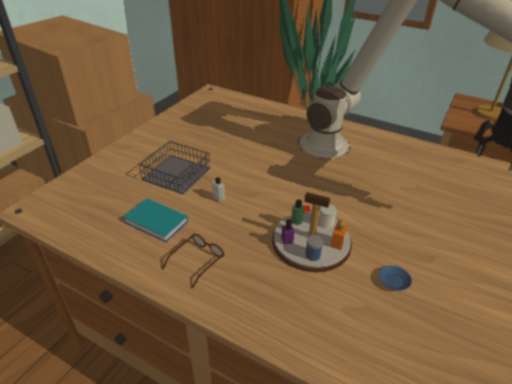

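View pics/side0.png

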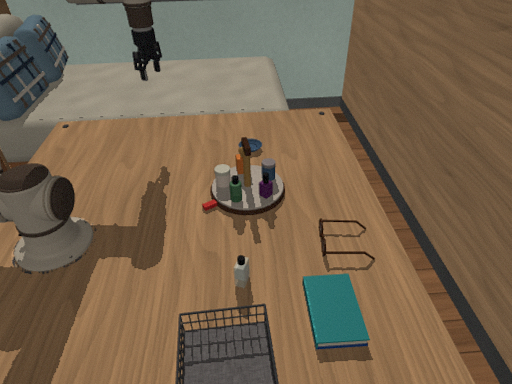

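Scene view: bottle ~(218,190), basket ~(175,167), carousel ~(312,240), amber ball ~(340,224). Side view: bottle (241,270), neck (241,259), basket (227,345), red pointer (210,205), crossbar (246,148). The book and glasses lie to the right of the bottle in the side view.

```bash
cat > h.py <<'E'
from bench import arm, optics, job_done
import cv2,numpy as np
def cal(n):
    c=optics.get_calibration(n);R=cv2.Rodrigues(np.array(c["rvec"],float))[0];return np.array(c["K"],float),R,np.array(c["tvec"],float).ravel()
def ray(c,p):
    K,R,t=c;d=R.T@np.linalg.inv(K)@[p[0],p[1],1];return -R.T@t,d/np.linalg.norm(d)
def onz(c,p,z):
    o,d=ray(c,p);return (o+d*(z-o[2])/d[2]).round(1)
def tri(*cp):
    A=np.zeros((3,3));b=np.zeros(3);L=[]
    for c,p in cp:
        o,d=ray(c,p);M=np.eye(3)-np.outer(d,d);A+=M;b+=M@o;L.append((M,o))
    x=np.linalg.solve(A,b);return x.round(1),[round(float(np.linalg.norm(M@(x-o))),1) for M,o in L]
def proj(c,X):
    K,R,t=c;q=K@(R@np.array(X,float)+t);return (q[:2]/q[2]).round(1)
def blobs(im,lo,hi,roi,amin=4):
    x0,y0,x1,y1=roi;h=cv2.cvtColor(im[y0:y1,x0:x1],cv2.COLOR_BGR2HSV)
    m=cv2.inRange(h,lo,hi);n,l,s,c=cv2.connectedComponentsWithStats(m)
    return [(c[i]+[x0,y0],s[i][:4]+[x0,y0,0,0],s[i][4]) for i in range(1,n) if s[i][4]>=amin]
E
python3 - <<'E'
from h import *
S,D=cal("scene"),cal("side")
a,b=cv2.imread("pics/scene0.png"),cv2.imread("pics/side0.png")
def two(x,y):
    return np.hstack([cv2.resize(i[r[1]:r[3],r[0]:r[2]],(400,600),interpolation=3) for i,r in((a,x),(b,y))])
cv2.imwrite("pics/c1.png",np.vstack([np.hstack([cv2.resize(a[130:220,130:250],(400,300),interpolation=3),cv2.resize(b[250:384,160:340],(400,300),interpolation=3)]),np.hstack([cv2.resize(a[185:275,260:380],(400,300),interpolation=3),cv2.resize(b[130:220,190:310],(400,300),interpolation=3)])]))
print("bottle neck top",tri((S,(218,180)),(D,(241,258))))
print("pointer",[x for x in blobs(b,(0,150,80),(6,255,255),(190,190,230,215))])
print("amber sc",blobs(a,(7,170,120),(16,255,255),(325,210,355,255)), "sd",blobs(b,(7,170,120),(16,255,255),(225,140,260,180)))
print("crossbar",tri((S,(317,200)),(D,(246,146))))
E
```

```text
bottle neck top (array([ 513.7, -173.8,   79. ]), [0.1, 0.1])
pointer [(array([209.37, 204.33]), array([202, 199,  15,  12]), np.int32(100))]
amber sc [(array([340.66386555, 234.03361345]), array([334, 226,  14,  23]), np.int32(119))] sd [(array([238.        , 156.65384615]), array([236, 154,   5,   6]), np.int32(26))]
crossbar (array([547.1, 183.1, 165.8]), [0.5, 0.5])
```

View pics/c1.png

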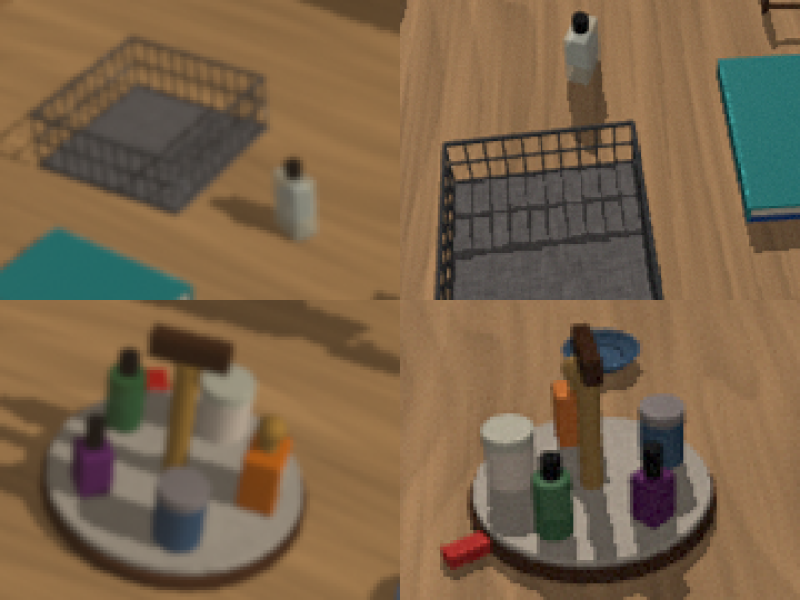

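Crops: bottle neck at scene (218,180), side (241,258); basket rim corners scene (169,142), (209.5,153.5), (139.5,164.5), side (179.5,314), (265,304.5); red pointer partly visible behind the green bottle; amber at the camera-side right of the post in the scene view.

```bash
python3 - <<'E'
from h import *
from scipy.spatial.transform import Rotation as Ro
S,D,W=cal("scene"),cal("side"),cal("wrist")
s=arm.read_state();T=Ro.from_quat(s["ee_rot"]).as_matrix()
print("tool R",T.round(3).tolist())
print("cam in tool",(T.T@(-W[1].T@W[2]-s["position"])).round(1),"axes",(T.T@W[1].T).round(3).tolist(),W[0][0,0])
print("rim far/near corner scene+side",tri((S,(209.5,153.4)),(D,(264.9,304.5))),tri((S,(209.5,153.4)),(D,(179.4,313.9))),tri((S,(169,142)),(D,(179.4,313.9))))
for p in((169,142),(209.5,153.4),(139.6,164.5)): print("rim sc",onz(S,p,70))
print("floor corner",onz(S,(183.5,193),0))
for p in((179.4,313.9),(264.9,304.5)): print("rim sd",onz(D,p,70))
print("crossbar ends sc",onz(S,(305.5,198.5),180),onz(S,(330,203),180)," sd",onz(D,(242.5,139),180),onz(D,(249,145),180))
print("ptr tip side",onz(D,(203,207),10),"amber ball",tri((S,(341.5,224)),(D,(239,154))),onz(S,(341.5,224),105))
a=cv2.imread("pics/scene0.png");b=cv2.imread("pics/side0.png")
print([x for x in blobs(a,(0,0,0),(180,255,60),(208,172,230,190))],[x for x in blobs(b,(0,0,0),(180,255,45),(232,250,252,270))])
E
```

```text
tool R [[0.932, -0.362, -0.001], [-0.362, -0.932, -0.002], [0.0, 0.002, -1.0]]
cam in tool [ 7.51e+01  1.00e-01 -1.24e+02] axes [[0.0, -0.957, -0.291], [1.0, -0.0, 0.001], [-0.001, -0.291, 0.957]] 301.8288118705692
rim far/near corner scene+side (array([ 511. , -274.5,  112.5]), [63.1, 63.1]) (array([ 379.4, -301.9,   65.4]), [0.4, 0.4]) (array([ 434.4, -389.4,  147.2]), [43.5, 43.5])
rim sc [ 397.7 -473.9   70. ]
rim sc [ 384.6 -297.6   70. ]
rim sc [ 567.6 -466.8   70. ]
floor corner [ 551.  -296.8   -0. ]
rim sd [ 380.7 -305.2   70. ]
rim sd [ 558.1 -297.9   70. ]
crossbar ends sc [573.3 158.9 180. ] [557.2 224.2 180. ]  sd [538.4 199.9 180. ] [555.5 163.7 180. ]
ptr tip side [407.1  99.9  10. ] amber ball (array([525.5, 257.8,  92.2]), [0.9, 0.9]) [538.3 261.4 105. ]
[(array([217.5, 180. ]), array([216, 178,   4,   5]), np.int32(16))] [(array([240.75925926, 260.03703704]), array([238, 256,   7,   9]), np.int32(54))]
```

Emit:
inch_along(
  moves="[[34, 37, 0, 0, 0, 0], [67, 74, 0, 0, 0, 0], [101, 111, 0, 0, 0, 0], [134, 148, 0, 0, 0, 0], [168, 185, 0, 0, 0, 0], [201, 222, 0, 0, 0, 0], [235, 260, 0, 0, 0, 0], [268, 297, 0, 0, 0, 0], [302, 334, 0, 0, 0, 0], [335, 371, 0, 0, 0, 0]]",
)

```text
refused: moves: the value is not of type 'string' (schema: type "string"). Nothing was moved.
```

The call was refused and nothing moved: it wants rows parted by a bar, with the numbers parted by spaces. Same move again in that form.

Emit:
inch_along(
  moves="34 37 0 0 0 0 | 67 74 0 0 0 0 | 101 111 0 0 0 0 | 134 148 0 0 0 0 | 168 185 0 0 0 0 | 201 222 0 0 0 0 | 235 260 0 0 0 0 | 268 297 0 0 0 0 | 302 334 0 0 0 0 | 335 371 0 0 0 0",
)

```text
clock: 1.1
position: [404.0, 114.1, 250.1]
ee_rot: [0.983, -0.184, 0.0, -0.0]
contact_force: [1.2, 0.6, 0.2]
gripper_width: 85.3
grasp_force: 0.0
```

Emit:
inch_along(
  moves="34 37 0 0 0 0 | 67 74 0 0 0 0 | 101 111 0 0 0 0 | 134 148 0 0 0 0 | 168 185 0 0 0 0 | 195 215 0 0 0 0 | 207 229 0 0 0 0 | 207 229 0 0 0 0 | 207 229 0 0 0 0 | 207 229 0 0 0 0",
)

```text
clock: 2.1
position: [513.8, -171.4, 249.9]
ee_rot: [0.983, -0.183, -0.0, -0.0]
contact_force: [-0.7, 0.4, -0.6]
gripper_width: 85.4
grasp_force: 0.0
```

```bash
python3 - <<'E'
from h import *
W=cal("wrist");print(arm.read_state()["joints"].round(2))
im=optics.get_image("wrist");cv2.imwrite("pics/w1.png",im);np.save("w1.npy",np.array(list(W),dtype=object),allow_pickle=True)
print(proj(W,(514,-174,85)))
E
```

```text
[-0.02  0.24 -0.2  -0.   -1.13  1.22]Traceback (most recent call last):
  File "<stdin>", line 3, in <module>
ValueError: could not broadcast input array from shape (3,3) into shape (3,)
```

View pics/w1.png

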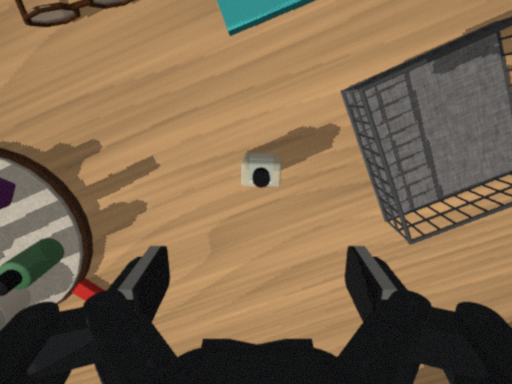

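Wrist view: bottle block (242–281,155–187), neck (261,177), basket edge corners (345,92), (408,240), pointer (88,290). The bottle's long side lies along the closing line.

```bash
python3 - <<'E'
from h import *
W,S,D=cal("wrist"),cal("scene"),cal("side")
im=cv2.imread("pics/w1.png")
s=arm.read_state();print(s["position"].round(1))
print("neck",blobs(im,(0,0,0),(180,255,60),(240,150,285,192)))
n=[np.array((261,177)),]
print("neck top 3 views",tri((W,(261,178)),(S,(217.5,178.5)),(D,(241,258))),onz(W,(261,177),85))
g=cv2.cvtColor(im[145:195,230:295],cv2.COLOR_BGR2HSV)
m=((g[...,1]<75)&(g[...,2]>120)).astype(np.uint8)
c=max(cv2.findContours(m,0,2)[0],key=cv2.contourArea)
r=cv2.minAreaRect(c);print(r)
top=[(x+230,y+145) for x,y in cv2.boxPoints(r)]
for p in top: print(np.round(p,1),onz(W,p,68))
print('\n'.join(''.join('#' if v else '.' for v in row) for row in m))
for p in((345,92),(408,240)): print("rim",onz(W,p,70))
print("basket corner tri",tri((W,(408,240)),(D,(179.4,313.9)),(S,(209.5,153.4))))
E
```

```text
[ 513.9 -171.3  250.1]
neck [(array([260.7601626 , 176.90650407]), array([253, 168,  17,  19]), np.int32(246))]
neck top 3 views (array([ 513.6, -176.5,   83.1]), [0.7, 0.9, 0.6]) [ 515.6 -176.8   85. ]
((30.434505462646484, 24.63738250732422), (39.208648681640625, 32.09434127807617), 2.2906100749969482)
[240.2 184.9] [ 511.5 -152.1   68. ]
[241.5 152.8] [ 542.5 -166.    68. ]
[280.7 154.4] [ 526.6 -202.7   68. ]
[279.4 186.5] [ 495.1 -190.    68. ]
.................................................................
.................................................................
.................................................................
.................................................................
.................................................................
.................................................................
.................................................................
.................................................................
...............##................................................
...............#....................................
[... 2076 characters left out ...]
......................##########.................
.................................................................
.................................................................
.................................................................
.................................................................
.................................................................
.................................................................
.................................................................
.................................................................
rim [ 561.3 -280.4   70. ]
rim [ 386.5 -301.9   70. ]
basket corner tri (array([ 380.7, -302.5,   65.2]), [2.7, 1.0, 1.7])
```

Emit:
inch_along(
  moves="3 4.5 40 0 0 0 | 3 4.5 85 0 0 0 | 3 4.5 125 0 0 0 | 3 4.5 160 0 0 0 | 3 4.5 185 0 0 0 | 3 4.5 200 0 0 0 | 3 4.5 203 0 0 0 | 3 4.5 203 0 0 0 | 3 4.5 203 0 0 0",
  jaw=85,
)

```text
clock: 3.05
position: [516.3, -177.1, 48.3]
ee_rot: [0.983, -0.183, 0.001, -0.0]
contact_force: [-0.4, 0.4, -0.7]
gripper_width: 85.2
grasp_force: 0.0
```

Emit:
inch_along(
  moves="0 0 0 0 0 0 | 0 0 0 0 0 0 | 0 0 0 0 0 0 | 0 0 0 0 0 0 | 0 0 0 0 0 0 | 0 0 0 0 0 0 | 0 0 0 0 0 0 | 0 0 0 0 0 0",
  jaw=20,
)

```text
clock: 3.85
position: [516.0, -177.6, 47.8]
ee_rot: [0.983, -0.184, 0.001, 0.0]
contact_force: [0.2, 0.5, 5.8]
gripper_width: 41.4
grasp_force: 61.0
```

Emit:
inch_along(
  moves="0 0 -20 0 0 0 | 0 0 -55 0 0 0 | 0 0 -90 0 0 0 | 0 0 -110 0 0 0 | 4 20 -120 0 0 0 | 8 50 -120 0 0 0 | 15 90 -120 0 0 0 | 22 130 -120 0 0 0 | 28 170 -120 0 0 0 | 34 200 -120 0 0 0",
)

```text
clock: 4.85
position: [473.4, -378.0, 165.9]
ee_rot: [0.983, -0.185, -0.001, -0.0]
contact_force: [0.0, 0.4, -2.3]
gripper_width: 41.7
grasp_force: 60.9
```

Emit:
inch_along(
  moves="2 9.5 0 0 0 0 | 2 9.5 0 0 0 0 | 2 9.5 0 0 0 0",
)

```text
clock: 5.15
position: [473.0, -385.0, 166.4]
ee_rot: [0.983, -0.184, -0.001, -0.0]
contact_force: [-0.5, -0.2, -1.6]
gripper_width: 41.7
grasp_force: 61.0
```

```bash
python3 - <<'E'
from h import *
im=optics.get_image("wrist");b=optics.get_image("side")
cv2.imwrite("pics/w2.png",np.hstack([cv2.resize(im,(480,360)),cv2.resize(b[204:384,130:290],(320,360))]))
E
```

```text
(no output)
```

View pics/w2.png

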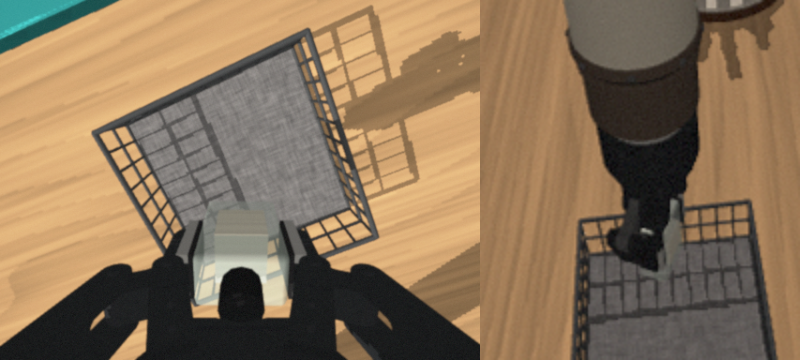

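Wrist view (scaled 0.94): bottle firmly held; basket rim corners at full-size pixels (103.5,141), (327.5,34), (400,253).

```bash
python3 - <<'E'
from h import *
W=cal("wrist");P=[onz(W,p,70) for p in((103.5,141),(327.5,34),(400,253))]
print(P,(P[0]+P[2])/2)
E
```

```text
[array([ 557.6, -298.1,   70. ]), array([ 566.1, -470.7,   70. ]), array([ 391. , -478.2,   70. ])] [ 474.3  -388.15   70.  ]
```

Emit:
inch_along(
  moves="0 3 30 0 0 0 | 0 3 60 0 0 0 | 0 3 85 0 0 0 | 0 3 105 0 0 0 | 0 3 112 0 0 0 | 0 3 114 0 0 0 | 0 3 115 0 0 0 | 0 3 115 0 0 0 | 0 3 115 0 0 0",
)

```text
clock: 6.15
position: [472.8, -388.9, 53.2]
ee_rot: [0.983, -0.184, 0.001, 0.0]
contact_force: [-0.7, -0.3, -1.1]
gripper_width: 41.4
grasp_force: 60.9
```

Emit:
inch_along(
  moves="0 0 0 0 0 0 | 0 0 0 0 0 0 | 0 0 0 0 0 0 | 0 0 0 0 0 0 | 0 0 0 0 0 0 | 0 0 0 0 0 0",
  jaw=85,
)

```text
clock: 6.75
position: [472.1, -388.7, 52.0]
ee_rot: [0.983, -0.184, -0.0, -0.0]
contact_force: [-0.5, 0.1, 0.3]
gripper_width: 84.7
grasp_force: 0.0
```

Emit:
inch_along(
  moves="0 0 -10 0 0 0 | 0 0 -30 0 0 0 | 0 0 -65 0 0 0 | 0 0 -110 0 0 0 | 0 0 -155 0 0 0 | 0 0 -195 0 0 0 | 0 0 -215 0 0 0 | 0 0 -215 0 0 0 | 0 0 -215 0 0 0",
)

```text
clock: 7.65
position: [471.8, -388.3, 267.3]
ee_rot: [0.983, -0.184, 0.0, -0.0]
contact_force: [0.5, -0.2, -0.3]
gripper_width: 85.0
grasp_force: 0.0
```

```bash
python3 - <<'E'
from h import *
W=cal("wrist");im=optics.get_image("wrist");S=cal("scene");D=cal("side");a=optics.get_image("scene");b=optics.get_image("side")
cv2.imwrite("pics/sc2.png",a);cv2.imwrite("pics/sd2.png",b)
cv2.imwrite("pics/w3.png",np.vstack([np.hstack([cv2.resize(im,(400,300)),cv2.resize(a[130:220,130:250],(400,300),interpolation=3)]),np.hstack([cv2.resize(a[185:275,260:380],(400,300),interpolation=3),cv2.resize(b[130:220,190:310],(400,300),interpolation=3)])]))
print(arm.read_state()["position"])
E
```

```text
[ 471.45718708 -388.21401016  265.25226915]
```

View pics/w3.png

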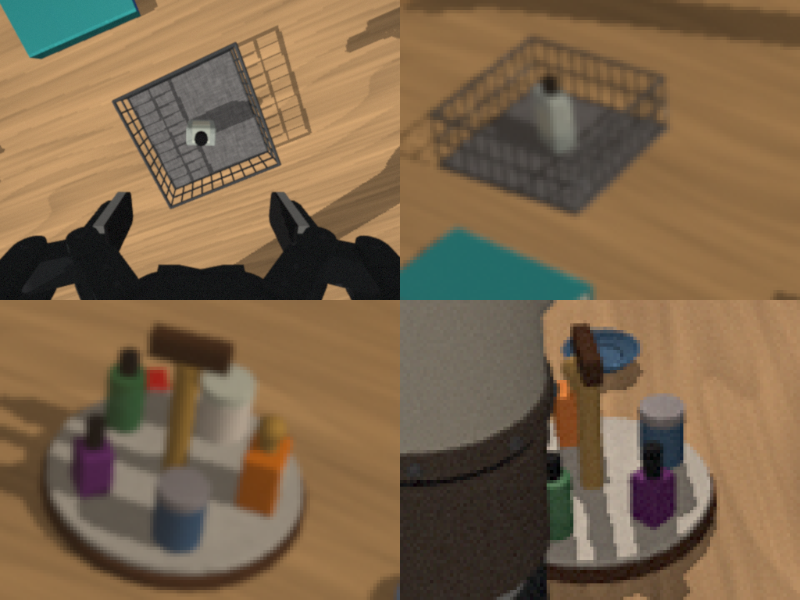

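The bottle stands upright, released in the basket (scene view at about (295,160) within the crop). Now over the carousel, turning the tool along the bar.

Emit:
inch_along(
  moves="-11 -45 -5 0 0 0.05 | -22 -90 -10 0 0 0.15 | -33 -135 -15 0 0 0.25 | -44 -180 -20 0 0 0.35 | -55 -225 -25 0 0 0.45 | -66 -270 -25 0 0 0.55 | -77 -315 -25 0 0 0.65 | -88 -360 -25 0 0 0.75 | -99 -405 -25 0 0 0.85 | -110 -450 -25 0 0 0.95",
)

```text
clock: 8.8
position: [531.7, 72.5, 290.8]
ee_rot: [0.789, -0.615, -0.001, 0.001]
contact_force: [1.0, -1.2, -0.3]
gripper_width: 85.5
grasp_force: 0.0
```

Emit:
inch_along(
  moves="0 0 0 0 0 0",
)

```text
clock: 8.9
position: [532.5, 75.0, 290.3]
ee_rot: [0.791, -0.611, -0.001, 0.001]
contact_force: [0.1, 0.2, -0.5]
gripper_width: 84.8
grasp_force: 0.0
```

```bash
python3 - <<'E'
from h import *
from scipy.spatial.transform import Rotation as Ro
s=arm.read_state();T=Ro.from_quat(s["ee_rot"]).as_matrix();d=np.array([547,183,290])-s["position"];print(T.round(3).tolist(),s["position"],s["joints"].round(2),(T.T@d).round(1))
E
```

```text
[[0.253, -0.968, -0.002], [-0.968, -0.253, -0.001], [-0.0, 0.002, -1.0]] [532.46996789  75.01213318 290.29527773] [ 0.44  0.21 -0.14 -0.   -1.23 -0.19] [-100.8  -41.3    0.2]
```

Emit:
inch_along(
  moves="-35 -14 0 0 0 0.03 | -70 -28 0 0 0 0.06 | -92 -38 0 0 0 0.06 | -101 -41 0 0 0 0.06 | -101 -41 0 0 0 0.06 | -101 -41 0 0 0 0.06 | -101 -41 0 0 0 0.06",
)

```text
clock: 9.6
position: [546.7, 177.4, 292.0]
ee_rot: [0.771, -0.637, -0.0, 0.0]
contact_force: [0.1, 0.6, -0.2]
gripper_width: 85.2
grasp_force: 0.0
```

```bash
python3 - <<'E'
from h import *
W=cal("wrist");im=optics.get_image("wrist");cv2.imwrite("pics/w4.png",im);print(W)
E
```

```text
(array([[301.82881187,   0.        , 256.89129038],
       [  0.        , 301.82881187, 192.91877289],
       [  0.        ,   0.        ,   1.        ]]), array([[-9.82003386e-01, -1.88862673e-01, -4.90323113e-04],
       [-1.80871145e-01,  9.39697347e-01,  2.90266300e-01],
       [-5.43597139e-02,  2.85131175e-01, -9.56945785e-01]]), array([ 570.93013177, -116.86345794,  398.95986386]))
```

View pics/w4.png

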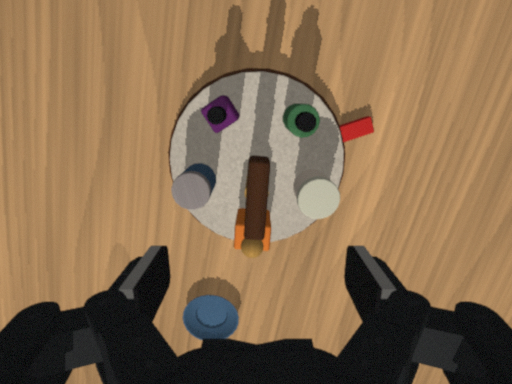

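Wrist view: bar (247–270, 157–243), brass ball (252,249), pointer tip (373,126), tray disc centred ~(257,155), amber under the bar's lower end.

```bash
python3 - <<'E'
from h import *
from scipy.spatial.transform import Rotation as Ro
W,S,D=cal("wrist"),cal("scene"),cal("side");im=cv2.imread("pics/w4.png")
h=cv2.cvtColor(im,cv2.COLOR_BGR2HSV)
# tray: bright low-saturation disc incl. shadows; foot rim dark
m=cv2.inRange(h,(0,0,60),(180,70,255));m[:60]=0;m[250:]=0;m[:,:150]=0;m[:,350:]=0
m=cv2.morphologyEx(m,cv2.MORPH_OPEN,np.ones((3,3)))
c=np.vstack([k for k in cv2.findContours(m,0,1)[0] if cv2.contourArea(k)>100])
hull=cv2.convexHull(c)[:,0]
P=np.array([onz(W,p,24) for p in hull])[:,:2]
A=np.c_[2*P,np.ones(len(P))]
for _ in range(5):
    x=np.linalg.lstsq(A,(P**2).sum(1),rcond=None)[0];r=np.sqrt(x[2]+x[:2]@x[:2]);e=np.linalg.norm(P-x[:2],axis=1)-r
    k=abs(e)<max(2.5,1.5*e.std());P,A=P[k],A[k]
print("tray centre",x[:2].round(1),"r",r.round(1),len(P))
# bar top
m=cv2.inRange(h,(0,40,0),(180,255,75));m[:150]=0;m[246:]=0;m[:,:244]=0;m[:,274:]=0
c=max(cv2.findContours(m,0,1)[0],key=cv2.contourArea);q=cv2.boxPoints(cv2.minAreaRect(c));q=q[np.argsort(q[:,1])]
e1,e2=q[:2].mean(0),q[2:].mean(0);a,b=onz(W,e1,180),onz(W,e2,180)
print("bar px",q.round(1).tolist(),a,b,"len",np.linalg.norm(a-b),"mid",(a+b)/2,"ang",np.degrees(np.arctan2(*(b-a)[1::-1])),"width",np.linalg.norm(onz(W,q[0],180)-onz(W,q[1],180)))
m=cv2.inRange(h,(0,150,80),(6,255,255));m[:100]=0;m[150:]=0;m[:,:330]=0
c=max(cv2.findContours(m,0,1)[0],key=cv2.contourArea);q=cv2.boxPoints(cv2.minAreaRect(c));q=q[np.argsort(q[:,0])]
t=q[2:].mean(0);p=onz(W,t,14);d=p[:2]-x[:2];print("ptr tip",t,p,"dist",np.linalg.norm(d),"ang",np.degrees(np.arctan2(d[1],d[0])),"side",proj(D,p),"edge dir",np.degrees(np.arctan2(*(onz(W,q[2:].mean(0),14)-onz(W,q[:2].mean(0),14))[1::-1])))
bl=onz(W,(252,249),105);d=bl[:2]-x[:2];print("ball",bl,np.linalg.norm(d),np.degrees(np.arctan2(d[1],d[0])))
print("ball3",tri((W,(252,249)),(S,(341.5,223.5))),"ptr tri",tri((W,t),(D,(203,207))))
s=arm.read_state();T=Ro.from_quat(s["ee_rot"]).as_matrix();print(s["position"],"toolx",np.degrees(np.arctan2(T[1,0],T[0,0])),s["joints"].round(2))
print("bar height",tri((W,e1),(D,(249,145)),(S,(305.5,198.5))),tri((W,e2),(D,(242.5,139)),(S,(330,203))))
E
```

```text
tray centre [547.4 181.4] r 114.3 37
bar px [[248.39999389648438, 154.8000030517578], [270.20001220703125, 156.60000610351562], [241.8000030517578, 237.6999969482422], [263.70001220703125, 239.39999389648438]] [551.8 143.9 180. ] [543.6 215.1 180. ] len 71.67063554901685 mid [547.7 179.5 180. ] ang 96.56972676869867 width 17.304623659588717
ptr tip [372.35    123.04999] [409.  102.2  14. ] dist 159.47690215541704 ang -150.21181215914683 side [203.5 205.5] edge dir -150.50386871548622
ball [536.5 263.5 105. ] 82.79395320947778 97.5684815692841
ball3 (array([537.2, 261.7, 106.7]), [1.0, 1.0]) ptr tri (array([406.8, 102.2,   8.1]), [0.0, 0.0])
[546.75877542 177.52357458 292.13346901] toolx -79.12937534024265 [ 0.6   0.27 -0.05  0.   -1.25 -0.41]
bar height (array([555.9, 151.9, 176.3]), [8.5, 9.3, 8.8]) (array([541.1, 220.5, 167.4]), [1.7, 2.3, 1.0])
```

Emit:
inch_along(
  moves="-3.3 -1.4 25 0 0 0.07 | -3.3 -1.4 55 0 0 0.07 | -3.3 -1.4 80 0 0 0.07 | -3.3 -1.4 100 0 0 0.07 | -3.3 -1.4 111 0 0 0.07 | -3.3 -1.4 114 0 0 0.07 | -3.3 -1.4 114 0 0 0.07 | -3.3 -1.4 114 0 0 0.07",
)

```text
clock: 10.45
position: [548.3, 182.4, 179.3]
ee_rot: [0.749, -0.663, 0.0, -0.001]
contact_force: [-0.2, 0.3, 0.2]
gripper_width: 85.0
grasp_force: 0.0
```

Emit:
inch_along(
  moves="0 0 0 0 0 0 | 0 0 0 0 0 0 | 0 0 0 0 0 0 | 0 0 0 0 0 0 | 0 0 0 0 0 0 | 0 0 0 0 0 0 | 0 0 0 0 0 0 | 0 0 0 0 0 0 | 0 0 0 0 0 0",
  jaw=8,
)

```text
clock: 11.35
position: [546.4, 182.0, 178.3]
ee_rot: [0.749, -0.663, -0.001, 0.001]
contact_force: [-4.9, 1.1, 5.4]
gripper_width: 16.7
grasp_force: 63.0
```

Emit:
inch_along(
  moves="0 0 0 0 0 -0.04 | 0 0 0 0 0 -0.12 | 0 0 0 0 0 -0.22 | 0 0 0 0 0 -0.32 | 0 0 0 0 0 -0.42 | 0 0 0 0 0 -0.52 | 0 0 0 0 0 -0.62 | 0 0 0 0 0 -0.72 | 0 0 0 0 0 -0.8 | 0 0 0 0 0 -0.84",
)

```text
clock: 12.35
position: [547.1, 182.4, 178.3]
ee_rot: [0.954, -0.299, -0.0, 0.0]
contact_force: [-3.4, 1.0, 1.8]
gripper_width: 16.2
grasp_force: 62.8
```

Emit:
inch_along(
  moves="0 0 0 0 0 -0.06 | 0 0 0 0 0 -0.16 | 0 0 0 0 0 -0.26 | 0 0 0 0 0 -0.36 | 0 0 0 0 0 -0.46 | 0 0 0 0 0 -0.56 | 0 0 0 0 0 -0.66 | 0 0 0 0 0 -0.76 | 0 0 0 0 0 -0.86 | 0 0 0 0 0 -0.94",
)

```text
clock: 13.35
position: [547.3, 183.3, 178.3]
ee_rot: [0.986, 0.166, 0.0, -0.001]
contact_force: [-3.9, 3.6, 2.4]
gripper_width: 16.9
grasp_force: 62.8
```

Emit:
inch_along(
  moves="0 0 0 0 0 -0.08 | 0 0 0 0 0 -0.14 | 0 0 0 0 0 -0.17 | 0 0 0 0 0 -0.186 | 0 0 0 0 0 -0.186 | 0 0 0 0 0 -0.186 | 0 0 0 0 0 -0.186",
)

```text
clock: 14.05
position: [547.2, 183.5, 178.3]
ee_rot: [0.967, 0.256, 0.0, -0.001]
contact_force: [-4.8, 4.3, 3.1]
gripper_width: 16.8
grasp_force: 62.8
```

```bash
python3 - <<'E'
from h import *
from scipy.spatial.transform import Rotation as Ro
W,S,D=cal("wrist"),cal("scene"),cal("side")
s=arm.read_state();T=Ro.from_quat(s["ee_rot"]).as_matrix();print(s["position"],"toolx",np.degrees(np.arctan2(T[1,0],T[0,0])),s["wrist_torque"])
w=optics.get_image("wrist");a=optics.get_image("scene");b=optics.get_image("side")
cv2.imwrite("pics/w5f.png",w);cv2.imwrite("pics/sc5.png",a);cv2.imwrite("pics/sd5.png",b)
cv2.imwrite("pics/w5.png",np.vstack([np.hstack([cv2.resize(w,(400,300)),cv2.resize(a[130:280,180:380],(400,300),interpolation=3)]),cv2.resize(b[125:237,130:429],(800,300),interpolation=3)]))
E
```

```text
[547.24201491 183.49633752 178.28100986] toolx 29.624984973558394 [1.0860741  1.13879743 0.0702033 ]
```

View pics/w5.png

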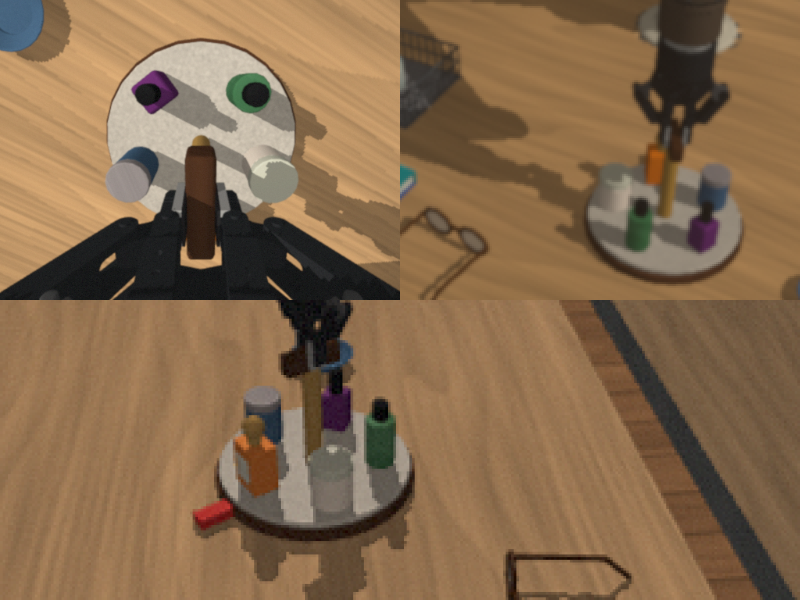

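Side view: amber bottle stands in front of the pointer; ball at side pixel ≈(224.5,173), bar held. Checking the angle numerically.

```bash
python3 - <<'E'
from h import *
W,S,D=cal("wrist"),cal("scene"),cal("side")
b=cv2.imread("pics/sd5.png");w=cv2.imread("pics/w5f.png")
C=np.array([547.4,181.4]);an=lambda p:np.degrees(np.arctan2(p[1]-C[1],p[0]-C[0]))
print("expected ball px",proj(D,(*(C+78*np.array([np.cos(np.radians(209.7)),np.sin(np.radians(209.7))])),105)))
B=blobs(b,(12,80,60),(25,255,255),(217,163,232,180),15);print(B)
p=onz(D,(224.7,172.7),105);print(p,an(p),np.linalg.norm(p[:2]-C))
r=[x for x in blobs(b,(0,150,80),(6,255,255),(190,190,230,215))];print(r)
q=onz(D,(203.5,205.5),14);print("ptr",q,an(q))
h=cv2.cvtColor(w,cv2.COLOR_BGR2HSV);m=cv2.inRange(h,(0,70,20),(14,255,110));m[:188]=0;m[330:]=0;m[:,:232]=0;m[:,282:]=0
c=max(cv2.findContours(m,0,1)[0],key=cv2.contourArea);z=cv2.boxPoints(cv2.minAreaRect(c));z=z[np.argsort(z[:,1])]
a,e=onz(W,z[:2].mean(0),180),onz(W,z[2:].mean(0),180);print("bar",z.round(0).tolist(),a,e,(a+e)/2,np.linalg.norm(a-e),np.degrees(np.arctan2(*(a-e)[1::-1])))
for n in [(130,"purple"),]: pass
for nm,lo,hi,roi,ang in (("purple",(125,100,20),(160,255,255),(150,80,240,160),0),("green",(50,80,20),(85,255,255),(280,80,360,150),0)):
    print(nm,blobs(w,lo,hi,roi,50))
E
```

```text
expected ball px [224.6 171.8]
[(array([222.2969697 , 172.55757576]), array([217, 163,  15,  17]), np.int32(165))]
[479.8 138.4 105. ] -147.53977760745 80.11716420343393
[(array([209.66326531, 204.2755102 ]), array([202, 199,  15,  12]), np.int32(98))]
ptr [409. 102.  14.] -150.1571316134754
bar [[236.0, 188.0], [277.0, 188.0], [277.0, 329.0], [236.0, 329.0]] [581.9 202.5 180. ] [519.3 166.9 180. ] [550.6 184.7 180. ] 72.01472071736447 29.626460977420916
purple [(array([202.48256285, 114.76804542]), array([169,  91,  59,  54]), np.int32(1233))]
green [(array([313.2441421 , 116.18216175]), array([290,  95,  57,  49]), np.int32(1323))]
```

```bash
python3 - <<'E'
from h import *
W=cal("wrist");w=cv2.imread("pics/w5f.png").astype(int)
d=w[...,2]-w[...,0]   # redness: brown bar vs grey pads
L=[];R=[]
for y in range(250,325,3):
    x=[i for i in range(225,290) if d[y,i]>15 and w[y,i,2]<120]
    x and (L.append((x[0],y)),R.append((x[-1],y)))
for nm,E in(("L",L),("R",R)):
    v=cv2.fitLine(np.array(E,np.float32),cv2.DIST_HUBER,0,.01,.01).ravel();x,y=v[2:],v[:2]
    a,b=onz(W,x-y*30*np.sign(y[1]),180),onz(W,x+y*30*np.sign(y[1]),180);print(nm,E[0],E[-1],np.degrees(np.arctan2(*(a-b)[1::-1])))
E
```

```text
L (238, 250) (230, 322) 25.769327624338715
R (275, 250) (284, 322) 33.59128179711815
```

```bash
python3 -c "
from bench import arm, optics, job_done
s=arm.read_state();print(s['clock'],s['gripper_width'],s['grasp_force']);print(job_done())"
```

```text
14.2 16.68733221048955 62.78444945812225
the job is handed in; nothing more can be done
None
```

The job is handed in at 14.2 s: the empty bottle stands released in the basket, the amber bottle is at the red pointer (within about 1° by the bar; a coarser side-view check read about 2.5° off), and the gripper still holds the crossbar.

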